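Load the control vial and hold the vial block in the reader's datum corner

TASK

Put the blue-capped control vial right down into the free pocket of the dark grey vial block and let go of it. Then set the block flat on the reader's glass, red-dotted corner towards the corner where the two fences meet, and press it flush against both fences at once so that all three spring pins are pushed in. The reader scans only while the pins stay in, so finish while still holding it pressed there, and leave the note block, the label roll and the phone where they are.

Things in the scene. Friction and masses are not known exactly. Their poses are not given: they have to be found in the camera images.
- block: Loose dark grey vial block on the desk, 60 (x) x 110 (y) x 48 mm high, 0.3 to 0.55 kg. Origin: centre of its underside; z up. Six vials with green caps are fixed in its +y half (caps 17 mm across, at x = +-14.5, y = -4, 18, 40 mm, tops 64 mm above the underside). A red dot on top marks the +x, +y corner. Grip it across its 60 mm width, above the height of the fences.
- block_mid (a point): Centre of the vial block, half-way up (24 mm above its underside); axes as those of the block.
- pocket (a point): Centre of the mouth of the block's free pocket, on the block's top face, on the block's centre line 38 mm from the centre towards -y. The pocket is 17.5 mm in diameter, straight, 40 mm deep, closed at the bottom, with a small chamfer. No other cap within 25 mm of its axis.
- block_key (a point): The red-dotted corner of the block (+x, +y), at underside level; axes as those of the block.
- vial_mid (a point): Centre, half-way up, of the loose control vial: clear tube 15 mm in diameter with a ribbed blue screw cap 17 mm in diameter and 14 mm high, 56 mm tall in all, 14 g, standing upright on the desk. Its z axis points to the cap. Fully down in the pocket its foot is 40 mm below the block's top and its top 16 mm above it.
- reader: Flatbed reader fixed on the desk, 220 (x) x 270 (y) x 48 mm high to the flat glass deck. Origin: centre of its underside; x away from the robot at yaw 0. Two fences, 12 mm high above the glass, form its datum corner at +x, +y, marked by a red dot; white lines on the glass show the block's other two edges. Block, glass, fences and pins slide easily (friction about 0.2).
- datum (a point): Datum corner of the reader: where the inner faces of the two fences would meet, at glass level (48 mm above the desk), 72 mm in x and 88 mm in y from the reader's origin; axes as those of the reader. The glass lies on the -x, -y side of it. The block belongs with its axes parallel to these and its red-dotted corner here, so its centre is then at x = -30, y = -55 mm of this point.
- rear_fence: Aluminium bar along the reader's y, 150 mm long, 12 mm high; its inner face (to -x) lies in the plane x = 0 of the datum. The block's long side belongs against it.
- side_fence: Aluminium bar along the reader's x, 118 mm long, 12 mm high; its inner face (to -y) lies in the plane y = 0 of the datum. The block's short end belongs against it.
- pin_rear_left (a joint): Brass-coloured spring pin, 7 mm across, in the rear fence, 22 mm from the side fence and 6 mm above the glass; stands out 4 mm from the fence face. 0 = out, 0.004 m = pushed in flush. Spring force 0.75 N when out to 1.35 N when in.
- pin_rear_right (a joint): The like pin in the rear fence, 90 mm from the side fence.
- pin_side (a joint): The like pin in the side fence, 32 mm from the rear fence.
- note_block: Yellow sticky-note block, 76 x 76 x 22 mm, loose on the desk, origin at the centre of its underside. To be left alone.
- label_roll: White label roll lying flat, 72 mm in diameter, 30 mm high, loose, origin at the centre of its underside. To be left alone.
- phone: Black telephone lying flat, 148 x 72 x 8 mm, loose, origin at the centre of its underside. To be left alone.
There are look-alikes about, which are no part of the job. What is shaped like the block but brown is not meant.

How it is judged:
On the way:
1. the control vial stands fully down in the block's free pocket and has been let go of (horizontal distance between vial_mid and pocket below 0.004 m and z of vial_mid in the frame of pocket below -0.009 m and angle between vial_mid's own z axis and vertical below 0.15 rad and contact force between the fingers and vial below 0.05 N), for 0.2 s.
At the end, for the whole second after the job is handed in: Still held: block at rest, flat on the glass (2 deg), red-dotted corner within 4 mm of the datum corner, square within 1.7 deg, underside within 2 mm of the glass, over 0.3 N on each fence, all three pins in at least 3 of 4 mm; control vial down in its pocket within 3 mm (contact force between block and rear_fence above 0.3 N and contact force between block and side_fence above 0.3 N and value of joint each of pin_rear_left, pin_rear_right, pin_side above 0.003 m and distance between block_key and datum below 0.004 m and angle between the x axis of block and the x axis of datum, either way round below 0.03 rad and angle between block's own z axis and vertical below 0.035 rad and z of block_key in the frame of datum below 0.002 m and contact force between any of the fingers, the arm and block above 1 N and linear speed of block below 0.01 m/s and horizontal distance between vial_mid and pocket below 0.004 m and z of vial_mid in the frame of pocket below -0.009 m); the arm keeps its last pose, push and grip.
It fails at once if the note block, the label roll or the phone is moved by more than 15 mm (distance of any of note_block, label_roll, phone from where it was at the start of the episode above 0.015 m).
It also fails if it takes over 72 s, if anything falls off the work surface, if the arm or the gripper's body presses on something with over 40 N, if the wrist force passes 120 N, or if a joint passes its speed limit or range.

ROBOT

A 6-joint arm with a two-finger parallel gripper is mounted at the origin on a cart in front of the work surface, level with it; the furniture and walls round the work are solid. World frame = base frame: x ahead of the robot, y to its left, z up, the work surface at z = 0. Lengths are in m, angles in rad, forces in N, time in s.
With the tool pointing down it reaches from about 0.275 to 0.975 m from the base axis. Payload 8.4 kg.
Tool frame: the origin (TCP) lies between the finger pads; the fingertips stand 14 mm ahead of it and the grasp point (between the pads) lies 5 mm behind it; x points along the fingers, z is the direction in which the jaws open and shut, and the axes are right-handed (so a half turn about x gives the same grasp; the last joint's range is limited). The gripper opens to 92 mm and grips with 3 to 60 N. Pads are 20 mm wide; open, the fingers measure 128 mm over their backs; the gripper's body (75 mm by 189 mm) begins 69 mm behind the grasp point.
Start: joints at [-1.171, 0.353, 1.633, -0, 1.155, -0.002], TCP at [0.244, -0.575, 0.229] pointing down, gripper open.
Joint ranges: [-2.63, 2.63], [-0.92, 2.1], [0.06, 2.66], [-1.3, 4.44], [0, 2.69], [-3.02, 3.02]. Speed limits (rad/s): [2.22, 2.22, 2.79, 3.14, 3.14, 3.14].

INTERFACE

Orientations are given as a rotation vector (axis times angle).
In Python, from cell import read_state, capture, calibration, close_job, search_frame, mark_of gives the robot as it stands.
- The arm moves only by the tool drive_tool, never from a script. Its argument "moves" is a list of rows, each an object with "delta_pos": the shift along the tool's x, y, z in cm, a list of three; "angular": the turn, a rotation vector about the tool's x, y, z in degrees, a list of three; "grip": the opening, from 0 (shut) to 1 (fully open). A call has 1 to 10 rows; each row is the pose to reach, as a shift and turn from the pose commanded when the call began, along the tool's axes at that moment; what a row does not reach only later rows make up. A row lasts 1/10 s, in which the tool goes at most 50 mm and 8.59 degrees, less where a joint would pass 70% of its speed; a pose out of reach is approached as far as the arm can. A call with a gripper value outside its range is refused whole. The fingers move at their own pace and stop on an object; the grip force is fixed at half the most. Time passes only in rows, so rows that repeat a pose let the fingers close. It gives the time, the measured TCP pose, the force and the opening at its end, in the units of the state.
- read_state(): the state, without advancing time (a new reading comes with each control period).
- capture(name): name is "side" or "top" or "wrist"; returns (picture, depth): 420x560x3 uint8, blue, green, red; 420x560 float32, m along the optical axis (not along the pixel's ray), 0 where there is no reading.
- calibration(name): a dict with "intrinsics" (3x3 intrinsics, pixels), "rvec" (rotation vector, rad) and "tvec" (3), from world to camera coordinates, as OpenCV has them; the wrist camera has in their place "tool_from_camera" (4x4, takes a point from camera to tool coordinates, whose origin is the TCP and whose axes are the tool frame's). Camera axes: x right, y down, z forward; pixel columns grow to the right and rows downward; lengths in m; the calibration is good to about 2 mm. A picture is of the moment at which its call begins: read the wrist's pose just before it. calibration takes no time and is no camera call.
- close_job(): hands the job in, once; it reports no verdict.
Trained networks look in the newest picture that a camera, given by its name, has taken for a name from the list of things; names that differ only in an ending like _2 or _b are one class to them, and where a whole thing is asked for, a point or a joint stands for the part that bears it (a point fixed in the world has none). Each returns a list of dicts, best first, with "confidence" (0 to 1); they miss things now and then, are a little off and sometimes report something else, mostly with a low value. They report only what shows in the picture. A call takes as long as a camera call. They do not tell look-alikes from the thing itself.
- search_frame(camera, label): "box" ([left, top, width, height] in pixels, round what is visible of it).
- mark_of(camera, label): "point" ([column, row] in pixels: a listed point, or the origin of a listed thing).
The state is a dict: "time_s": time; "joint_pos": joint angles; "qvel": joint speeds; "tau": joint torques, N m; "ee_pos": TCP position; "orientation": TCP orientation; "ft_force": force on the tool from outside, world axes, zero at the start; "torque": the same for the moment, N m; "gripper_width": finger opening in m.
Only numpy, scipy, OpenCV 4.12 (cv2) and the standard library are available. Lean on these libraries where they do the work, as an engineer would, in place of code of your own. Each camera call takes 0.05 s, during which the arm holds its last target.

## Working session

There is one attempt and no reset: what is moved stays moved. The work goes in short steps, Python scripts to look and compute and a tool call to move; the robot and the scene stay as the last step left them, time stands still between calls to the robot, and variables do not carry over. Pictures are saved under pics/ and viewed, and the job is handed in when it is done.

Besides the shell and the picture viewer there is one more tool, called by a JSON object that holds its "name" and its "arguments". drive_tool: Moves the arm, as the interface text tells. Its arguments: {"type":"object","properties":{"moves":{"type":"array"}},"required":["moves"]}

```bash
ls; mkdir -p pics; python3 - <<'E'
from cell import *
import cv2
print(read_state())
for n in ("side","top","wrist"):
    p,d=capture(n); cv2.imwrite(f"pics/a_{n}.png",p); print(n,calibration(n))
E
```

```text
pics
{'time_s': 0.0, 'joint_pos': array([-1.17141603e+00,  3.53627605e-01,  1.63411100e+00, -2.92145432e-05,
        1.15518812e+00, -2.42867317e-03]), 'qvel': array([ 0.0012931 , -0.00094014,  0.00056205, -0.00049267,  0.00038564,
        0.00108667]), 'tau': array([-1.84667078e-03, -5.93839860e+01, -3.34216189e+01,  6.95460825e-02,
        2.33211648e-02, -1.09584230e-04]), 'ee_pos': array([ 0.24422331, -0.57480812,  0.2278864 ]), 'orientation': array([ 0.90906251,  1.37406828, -0.90788271]), 'ft_force': array([-0.29680617,  0.36996405, -0.823402  ]), 'torque': array([-0.02682131, -0.01324323,  0.03050041]), 'gripper_width': 0.09214336244878829}
side {'intrinsics': array([[409.86796547,   0.        , 274.85510344],
       [  0.        , 409.86796547, 212.12219439],
       [  0.        ,   0.        ,   1.        ]]), 'rvec': array([ 0.58299166, -2.59053146,  1.28454819]), 'tvec': array([0.45789232, 0.2009142 , 1.0004533 ])}
top {'intrinsics': array([[455.93788411,   0.        , 276.03485412],
       [  0.        , 455.93788411, 204.21736309],
       [  0.        ,   0.        ,   1.        ]]), 'rvec': array([ 2.19828148, -2.16077118,  0.09065206]), 'tvec': array([-0.03970254,  0.55916159,  1.28031471])}
wrist {'intrinsics': array([[317.17038034,   0.        , 281.1879411 ],
       [  0.        , 317.17038034, 205.13432773],
       [  0.        ,   0.        ,   1.        ]]), 'tool_from_camera': array([[-1.00153207e-03, -2.32571210e-01,  9.72578855e-01,
        -1.54781111e-01],
       [ 8.60732528e-05, -9.72579359e-01, -2.32571242e-01,
         6.39743601e-02],
       [ 9.99999495e-01, -1.49214531e-04,  9.94087576e-04,
        -1.77178025e-05],
       [ 0.00000000e+00,  0.00000000e+00,  0.00000000e+00,
         1.00000000e+00]])}
```

View pics/a_side.png

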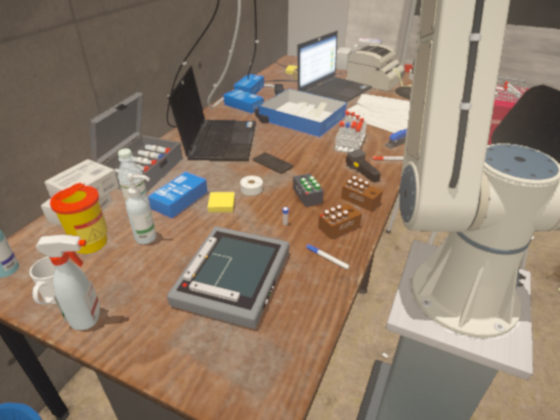

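View pics/a_top.png

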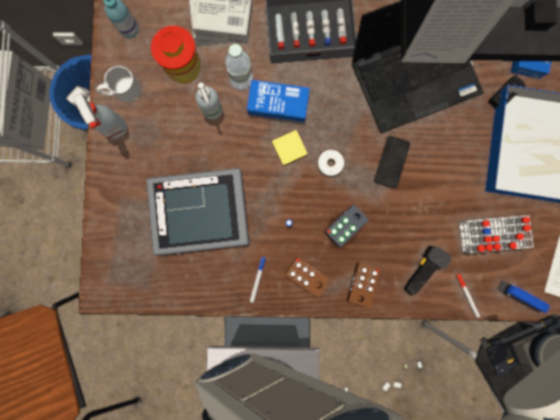

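View pics/a_wrist.png

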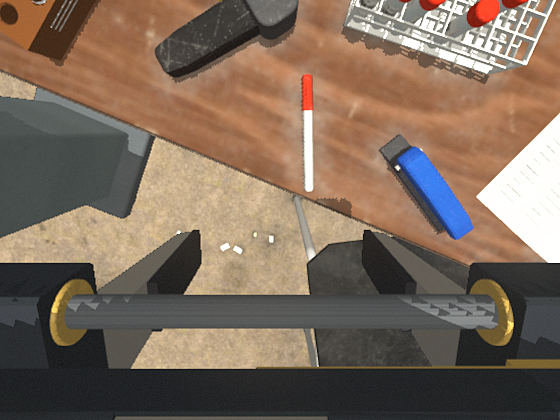

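The top view shows the dark block near (346,227), the blue-capped vial at (289,223) and the reader at (197,211), with the datum dot at its upper left (158,186). The look-alikes are brown, at (307,275) and (365,283).

```bash
cat > h.py <<'E'
import numpy as np, cv2
from cell import *
from scipy.spatial.transform import Rotation as R
def extr(n,st=None):
    c=calibration(n); K=c["intrinsics"]
    if n=="wrist":
        T=np.eye(4); T[:3,:3]=R.from_rotvec(st["orientation"]).as_matrix(); T[:3,3]=st["ee_pos"]
        return K,T@c["tool_from_camera"]
    M=np.eye(4); M[:3,:3]=cv2.Rodrigues(c["rvec"])[0]; M[:3,3]=c["tvec"]
    return K,np.linalg.inv(M)
def ray(K,T,uv):
    d=T[:3,:3]@np.linalg.inv(K)@np.array([uv[0],uv[1],1.]); return T[:3,3],d
def atz(K,T,uv,z):
    o,d=ray(K,T,uv); return o+d*(z-o[2])/d[2]
def atd(K,T,uv,dep):
    o,d=ray(K,T,uv); return o+d*dep
def proj(K,T,P):
    P=np.atleast_2d(P); M=np.linalg.inv(T); q=P@M[:3,:3].T+M[:3,3]; q=q@K.T; return q[:,:2]/q[:,2:]
def cloud(K,T,dep):
    v,u=np.mgrid[0:dep.shape[0],0:dep.shape[1]]
    r=np.stack([u,v,np.ones_like(u)],-1)@np.linalg.inv(K).T*dep[...,None]
    return r@T[:3,:3].T+T[:3,3]
def tri(A):
    # list of (K,T,uv)
    S=np.zeros((3,3));b=np.zeros(3)
    for K,T,uv in A:
        o,d=ray(K,T,uv); d=d/np.linalg.norm(d); P=np.eye(3)-np.outer(d,d); S+=P;b+=P@o
    return np.linalg.solve(S,b)
E
python3 - <<'E'
from h import *
np.set_printoptions(precision=4,suppress=True)
D={}
for n in ("top","side"):
    p,d=capture(n); K,T=extr(n); D[n]=(K,T,d,p); C=cloud(K,T,d); np.save(n+"_C.npy",C)
    for l in ("block_mid","pocket","block_key","vial_mid","datum","reader","note_block","label_roll","phone"):
        for m in mark_of(n,l)[:3]: print(n,l,[round(x,1) for x in m["point"]],round(m["confidence"],2))
K,T,d,p=D["top"]
for q in [(289,223),(336,240),(346,227),(355,216),(197,215),(110,280),(158,186)]: print(q,atd(K,T,q,d[q[1],q[0]]))
cv2.imwrite("pics/b.png",cv2.resize(p[150:300,140:400],None,fx=3,fy=3,interpolation=2))
p=D["side"][3]; cv2.imwrite("pics/c.png",cv2.resize(p[150:330,160:400],None,fx=3,fy=3,interpolation=2))
E
```

```text
top block_mid [306.2, 278.6] 0.83
top block_mid [361.0, 283.6] 0.72
top block_mid [345.2, 225.7] 0.63
top pocket [359.5, 300.0] 0.93
top pocket [316.7, 285.6] 0.82
top pocket [359.2, 216.3] 0.74
top block_key [324.0, 232.0] 0.93
top block_key [293.2, 257.9] 0.7
top vial_mid [287.3, 223.5] 0.42
top datum [162.2, 191.6] 0.83
top reader [200.3, 209.7] 0.77
top reader [323.6, 232.9] 0.57
top note_block [289.4, 148.8] 0.77
top note_block [322.7, 231.5] 0.74
top note_block [327.5, 162.0] 0.7
top label_roll [327.7, 166.5] 0.92
top phone [391.3, 160.4] 0.7
top phone [197.8, 211.9] 0.48
side block_mid [340.2, 222.8] 0.89
side block_mid [306.7, 190.0] 0.86
side block_mid [357.8, 197.2] 0.82
side pocket [304.3, 178.3] 0.82
side pocket [351.5, 209.9] 0.81
side pocket [372.0, 194.1] 0.73
side block_key [316.7, 226.0] 0.95
side block_key [303.0, 208.4] 0.84
side vial_mid [286.5, 214.3] 0.47
side datum [190.4, 284.0] 0.73
side reader [233.3, 278.0] 0.72
side note_block [220.1, 205.0] 0.73
side label_roll [246.9, 189.2] 0.7
side phone [272.0, 164.3] 0.97
(289, 223) [ 0.5054 -0.067   0.0545]
(336, 240) [ 0.4606 -0.1992  0.045 ]
(346, 227) [ 0.4972 -0.2263  0.0495]
(355, 216) [ 0.5309 -0.2588  0.0068]
(197, 215) [0.5237 0.1908 0.0461]
(110, 280) [ 0.3351  0.4432 -0.0022]
(158, 186) [0.6037 0.3035 0.0449]
```

View pics/b.png

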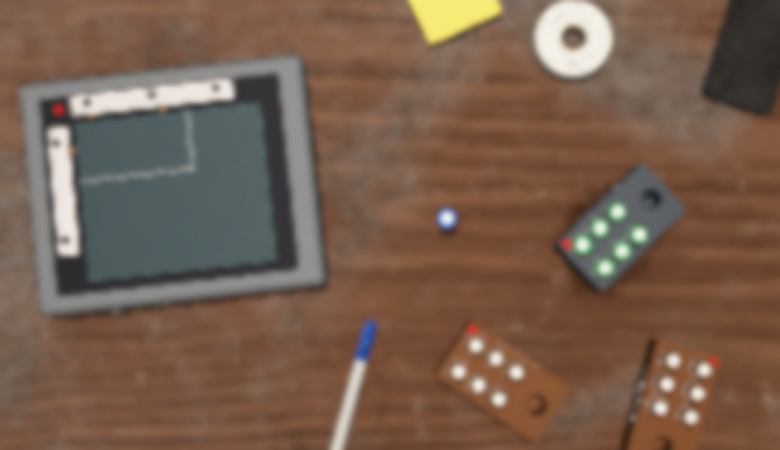

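View pics/c.png

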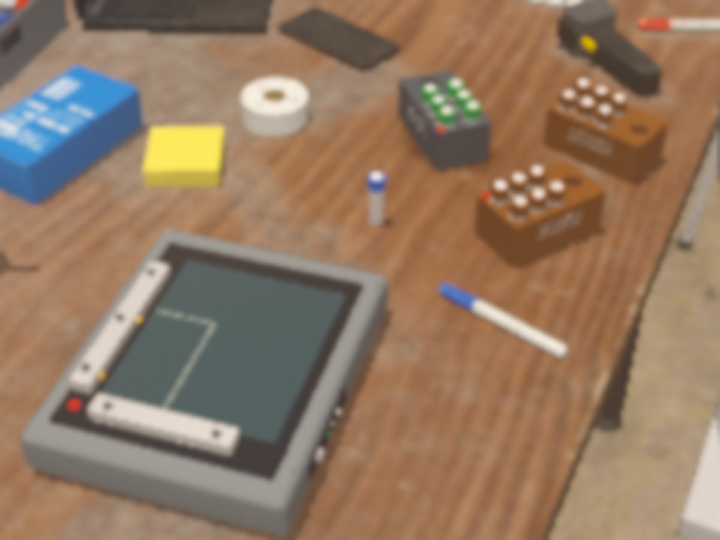

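```bash
cat >> h.py <<'E'
np.set_printoptions(precision=4,suppress=True)
def toolR(jaw):  # tool x down, z jaw direction at angle jaw (rad)
    x=np.array([0,0,-1.]); z=np.array([np.cos(jaw),np.sin(jaw),0]); return np.stack([x,np.cross(z,x),z],1)
def go(pos,jaw,st=None,cur=None):
    st=st or read_state(); A=R.from_rotvec(st["orientation"]).as_matrix(); p=np.array(st["ee_pos"])
    if cur is not None: p,A=cur
    best=None
    for k in (0,np.pi):
        w=R.from_matrix(A.T@toolR(jaw+k)).as_rotvec(degrees=True)
        print("dpos_cm",A.T@(np.array(pos)-p)*100,"ang",w)
E
python3 - <<'E'
from h import *
st=read_state(); A=R.from_rotvec(st["orientation"]).as_matrix(); print(A)
print("jaw yaw deg",np.degrees(np.arctan2(A[1,2],A[0,2])))
go((.49,-.15,.22),np.radians(45))
C=np.load("top_C.npy")
# block top points
m=(C[...,2]>.035)&(C[...,2]<.075)&(abs(C[...,0]-.5)<.1)&(abs(C[...,1]+.225)<.1)
P=C[m]; r=cv2.minAreaRect(P[:,:2].astype(np.float32)); print(r,P.shape)
m=(C[...,2]>.03)&(C[...,2]<.06)&(abs(C[...,0]-.53)<.2)&(C[...,1]>0)&(C[...,1]<.4)
P=C[m]; r=cv2.minAreaRect(P[:,:2].astype(np.float32)); print(r,P.shape)
E
```

```text
[[ 0.      0.9204  0.3911]
 [-0.      0.3911 -0.9204]
 [-1.     -0.      0.    ]]
jaw yaw deg -66.97814734050672
dpos_cm [  0.8598  39.2324 -29.5339] ang [-111.9781    0.0009    0.0022]
dpos_cm [  0.8598  39.2324 -29.5339] ang [68.0219  0.002  -0.0008]
((0.5014500021934509, -0.229819655418396), (0.06052925065159798, 0.10954035073518753), 44.94412612915039) (840, 3)
((0.5336891412734985, 0.19133031368255615), (0.22353263199329376, 0.2716532051563263), 7.795715808868408) (7055, 3)
```

{"name": "drive_tool", "arguments": {"moves": [{"delta_pos": [0.9, 20, -15], "angular": [-30, 0, 0], "grip": 1}, {"delta_pos": [0.9, 39.2, -29.5], "angular": [-60, 0, 0], "grip": 1}, {"delta_pos": [0.9, 39.2, -29.5], "angular": [-90, 0, 0], "grip": 1}, {"delta_pos": [0.9, 39.2, -29.5], "angular": [-112, 0, 0], "grip": 1}, {"delta_pos": [0.9, 39.2, -29.5], "angular": [-112, 0, 0], "grip": 1}, {"delta_pos": [0.9, 39.2, -29.5], "angular": [-112, 0, 0], "grip": 1}, {"delta_pos": [0.9, 39.2, -29.5], "angular": [-112, 0, 0], "grip": 1}, {"delta_pos": [0.9, 39.2, -29.5], "angular": [-112, 0, 0], "grip": 1}, {"delta_pos": [0.9, 39.2, -29.5], "angular": [-112, 0, 0], "grip": 1}, {"delta_pos": [0.9, 39.2, -29.5], "angular": [-112, 0, 0], "grip": 1}]}}

```text
time_s: 2.15
ee_pos: [0.4909, -0.1481, 0.2199]
orientation: [-0.265, 1.554, 0.265]
ft_force: [0.2, -0.7, 0.1]
gripper_width: 0.0919
```

```bash
python3 - <<'E'
from h import *
go((.49,-.15,.22),np.radians(45))
E
```

```text
dpos_cm [-0.0148 -0.1507 -0.1458] ang [-25.6391   0.04     0.0248]
dpos_cm [-0.0148 -0.1507 -0.1458] ang [154.3609   0.034   -0.0547]
```

{"name": "drive_tool", "arguments": {"moves": [{"delta_pos": [0, 0, 0], "angular": [-25.6, 0, 0], "grip": 1}, {"delta_pos": [0, 0, 0], "angular": [-25.6, 0, 0], "grip": 1}, {"delta_pos": [0, 0, 0], "angular": [-25.6, 0, 0], "grip": 1}, {"delta_pos": [0, 0, 0], "angular": [-25.6, 0, 0], "grip": 1}, {"delta_pos": [0, 0, 0], "angular": [-25.6, 0, 0], "grip": 1}]}}

```text
time_s: 2.65
ee_pos: [0.4899, -0.1504, 0.2197]
orientation: [-0.605, 1.485, 0.605]
ft_force: [0.3, -0.1, -0.1]
gripper_width: 0.0916
```

```bash
python3 - <<'E'
from h import *
st=read_state(); p,d=capture("wrist"); cv2.imwrite("pics/w1.png",p); K,T=extr("wrist",st)
np.savez("w1.npz",p=p,d=d,K=K,T=T)
print(st["ee_pos"],st["orientation"],T[:3,3])
for l in ("block_mid","pocket","block_key","vial_mid"):
    for m in mark_of("wrist",l)[:3]: print(l,m)
E
```

```text
[ 0.4899 -0.1504  0.2197] [-0.6047  1.4848  0.6045] [ 0.4433 -0.1043  0.3744]
block_mid {'point': [241.2, 240.2], 'confidence': 0.98}
block_mid {'point': [104.5, 170.6], 'confidence': 0.91}
block_mid {'point': [208.9, 77.9], 'confidence': 0.79}
pocket {'point': [166.5, 86.0], 'confidence': 0.78}
pocket {'point': [65.0, 145.6], 'confidence': 0.65}
pocket {'point': [238.8, 282.3], 'confidence': 0.59}
block_key {'point': [267.6, 191.1], 'confidence': 0.74}
block_key {'point': [124.5, 223.0], 'confidence': 0.63}
block_key {'point': [265.3, 99.2], 'confidence': 0.57}
vial_mid {'point': [348.1, 142.5], 'confidence': 0.67}
vial_mid {'point': [245.4, 233.4], 'confidence': 0.19}
```

View pics/w1.png

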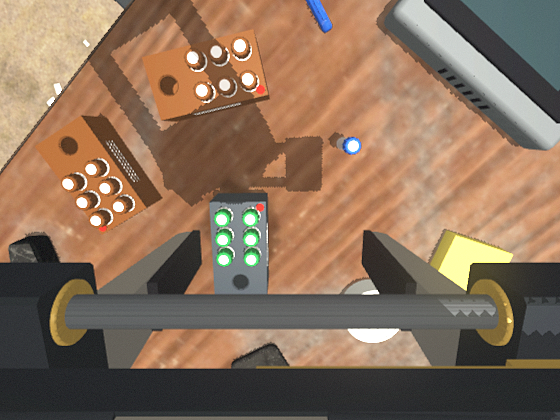

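Wrist picture: dark block with green caps at (240,240), its pocket at (239,282), the red dot at (260,208) and the vial cap at (352,146).

```bash
python3 - <<'E'
from h import *
z=np.load("w1.npz"); p,d,K,T=[z[k] for k in "pdKT"]; C=cloud(K,T,d)
# block top plane
m=(abs(C[...,2]-.048)<.005)&(abs(C[...,0]-.5)<.09)&(abs(C[...,1]+.23)<.09)
P=C[m]; print(P.shape,np.median(P[:,2])); print("block rect",cv2.minAreaRect(P[:,:2].astype(np.float32)))
# green caps centers
hsv=cv2.cvtColor(p,cv2.COLOR_BGR2HSV)
g=((hsv[...,0]>45)&(hsv[...,0]<85)&(hsv[...,1]>90)&(hsv[...,2]>50)); g[:180]=0; g[300:]=0; g[:,:200]=0; g[:,290:]=0
g=cv2.morphologyEx(g.astype(np.uint8),cv2.MORPH_CLOSE,np.ones((7,7)))
n,l,s,c=cv2.connectedComponentsWithStats(g)
for i in range(1,n):
    if s[i][4]>40:
        ys,xs=np.where(l==i)
        u=(s[i][0]+s[i][2]/2-.5,s[i][1]+s[i][3]/2-.5); print("cap",s[i],c[i],atz(K,T,c[i],.064)[:2], np.median(C[l==i][:,2]))
# pocket dark
gray=cv2.cvtColor(p,cv2.COLOR_BGR2GRAY); 
sub=gray[268:297,225:256]; k=(sub<45).astype(np.uint8)
n,l,s,c=cv2.connectedComponentsWithStats(k)
for i in range(1,n):
    if s[i][4]>30: print("pocket",s[i],c[i]+[225,268],atz(K,T,c[i]+[225,268],.048))
b=((hsv[...,0]>100)&(hsv[...,0]<130)&(hsv[...,1]>100)).astype(np.uint8); b[:130]=0;b[160:]=0;b[:,:335]=0;b[:,370:]=0
b=cv2.morphologyEx(b,cv2.MORPH_CLOSE,np.ones((7,7)));
n,l,s,c=cv2.connectedComponentsWithStats(b)
for i in range(1,n):
    if s[i][4]>20: print("vial",s[i],c[i],atz(K,T,c[i],.05),atz(K,T,c[i],.056),np.median(C[l==i],axis=0),C[l==i][:,2].max())
P=C[130:165,335:372].reshape(-1,3); q=P[P[:,2]>.048]; print("vial pts",len(q),q.mean(0),q.min(0),q.max(0))
cv2.imwrite("pics/w1c.png",cv2.resize(p[120:310,190:380],None,fx=3,fy=3,interpolation=2))
# same vial from top/side camera
for n,(uv) in (("top",(289,223)),):
    Cc=np.load("top_C.npy"); m=(Cc[...,2]>.045)&(Cc[...,2]<.07)&(abs(Cc[...,0]-.505)<.03)&(abs(Cc[...,1]+.067)<.03); print("top vial",m.sum(),Cc[m].mean(0))
Cc=np.load("side_C.npy"); m=(Cc[...,2]>.045)&(Cc[...,2]<.07)&(abs(Cc[...,0]-.505)<.03)&(abs(Cc[...,1]+.067)<.03); print("side vial",m.sum(),Cc[m].mean(0),Cc[m].max(0))
E
```

```text
(3546, 3) 0.04692049253422545
block rect ((0.5007370114326477, -0.22932390868663788), (0.060328684747219086, 0.10926796495914459), 44.51752853393555)
cap [214 209  19  58 617] [223.5316 237.3323] [ 0.477  -0.2238] 0.06178669581640439
cap [242 209  18  58 582] [250.7955 236.8196] [ 0.4968 -0.2037] 0.06205156517232341
vial [343 137  18  18 155] [350.9355 145.0387] [ 0.5049 -0.0667  0.05  ] [ 0.5037 -0.0674  0.056 ] [ 0.5033 -0.0675  0.0542] 0.056392433132502084
vial pts 248 [ 0.5042 -0.0676  0.0609] [ 0.4433 -0.1043  0.0485] [ 0.5146 -0.0583  0.3744]
top vial 27 [ 0.5066 -0.0666  0.0571]
side vial 27 [ 0.5038 -0.062   0.0523] [ 0.5145 -0.056   0.0565]
```

View pics/w1c.png

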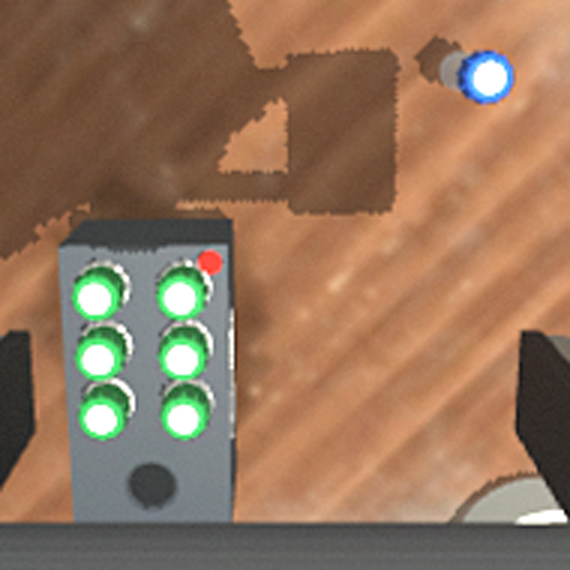

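```bash
python3 - <<'E'
from h import *
z=np.load("w1.npz"); K,T=z["K"],z["T"]
print("vial",atz(K,T,(352.2,145.8),.056),"pocket",atz(K,T,(240.7,282),.048))
v=atz(K,T,(352.2,145.8),.056)
go((v[0],v[1],.13),np.radians(44.5))
E
```

```text
vial [ 0.5052 -0.067   0.056 ] pocket [ 0.528 -0.256  0.048]
dpos_cm [8.9584 4.8859 6.9486] ang [-0.0384  0.0008 -0.0005]
dpos_cm [8.9584 4.8859 6.9486] ang [179.9616  -0.0007  -0.0012]
```

{"name": "drive_tool", "arguments": {"moves": [{"delta_pos": [3, 2.5, 3.5], "angular": [0, 0, 0], "grip": 1}, {"delta_pos": [6, 4.9, 6.95], "angular": [0, 0, 0], "grip": 1}, {"delta_pos": [9, 4.9, 6.95], "angular": [0, 0, 0], "grip": 1}, {"delta_pos": [9, 4.9, 6.95], "angular": [0, 0, 0], "grip": 1}, {"delta_pos": [9, 4.9, 6.95], "angular": [0, 0, 0], "grip": 1}]}}

```text
time_s: 3.4
ee_pos: [0.5048, -0.067, 0.1298]
orientation: [-0.608, 1.485, 0.608]
ft_force: [1.0, -0.4, 1.1]
gripper_width: 0.0921
```

```bash
python3 - <<'E'
from h import *
st=read_state(); p,d=capture("wrist"); cv2.imwrite("pics/w2.png",p); K,T=extr("wrist",st)
np.savez("w2.npz",p=p,d=d,K=K,T=T); C=cloud(K,T,d)
hsv=cv2.cvtColor(p,cv2.COLOR_BGR2HSV)
b=((hsv[...,0]>100)&(hsv[...,0]<130)&(hsv[...,1]>100)).astype(np.uint8)
n,l,s,c=cv2.connectedComponentsWithStats(b)
for i in range(1,n):
    if s[i][4]>80: print(s[i],c[i],atz(K,T,c[i],.056),np.median(C[l==i],axis=0))
q=C[(abs(C[...,2]-.055)<.004)&(abs(C[...,0]-.505)<.03)&(abs(C[...,1]+.067)<.03)]; print(len(q),q.mean(0),q.min(0),q.max(0))
print(proj(K,T,st["ee_pos"]))
E
```

```text
[227  14  36  52 779] [244.6996  39.3594] [0.4008 0.0029 0.056 ] [0.3891 0.0076 0.0098]
[273 204  22  24 264] [283.8636 214.2727] [ 0.5031 -0.0638  0.056 ] [ 0.5026 -0.0634  0.0542]
385 [ 0.5053 -0.0657  0.0547] [ 0.4971 -0.0747  0.0511] [ 0.5141 -0.0573  0.0571]
[[283.1021 257.6047]]
```

View pics/w2.png

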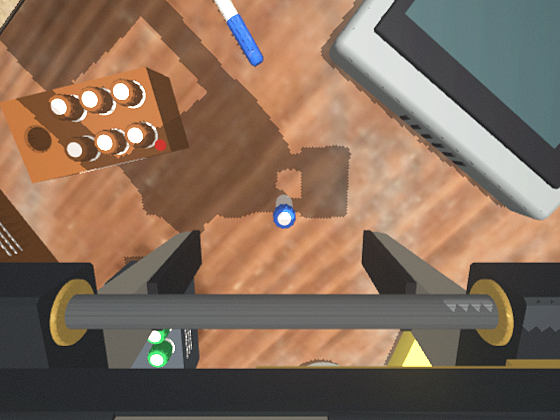

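{"name": "drive_tool", "arguments": {"moves": [{"delta_pos": [4, 0.05, 0.1], "angular": [0, 0, 0], "grip": 1}, {"delta_pos": [7.4, 0.05, 0.1], "angular": [0, 0, 0], "grip": 0.8}, {"delta_pos": [7.4, 0.05, 0.1], "angular": [0, 0, 0], "grip": 0.5}, {"delta_pos": [7.4, 0.05, 0.1], "angular": [0, 0, 0], "grip": 0.2}, {"delta_pos": [7.4, 0.05, 0.1], "angular": [0, 0, 0], "grip": 0}, {"delta_pos": [7.4, 0.05, 0.1], "angular": [0, 0, 0], "grip": 0}, {"delta_pos": [7.4, 0.05, 0.1], "angular": [0, 0, 0], "grip": 0}, {"delta_pos": [7.4, 0.05, 0.1], "angular": [0, 0, 0], "grip": 0}]}}

```text
time_s: 4.25
ee_pos: [0.5058, -0.0657, 0.0564]
orientation: [-0.608, 1.483, 0.607]
ft_force: [0.3, 0.6, -0.1]
gripper_width: 0.0378
```

{"name": "drive_tool", "arguments": {"moves": [{"delta_pos": [0, 0, 0], "angular": [0, 0, 0], "grip": 0}, {"delta_pos": [0, 0, 0], "angular": [0, 0, 0], "grip": 0}, {"delta_pos": [0, 0, 0], "angular": [0, 0, 0], "grip": 0}, {"delta_pos": [0, 0, 0], "angular": [0, 0, 0], "grip": 0}]}}

```text
time_s: 4.65
ee_pos: [0.5054, -0.0656, 0.0556]
orientation: [-0.608, 1.484, 0.608]
ft_force: [-0.1, -0.1, 0.9]
gripper_width: 0.015
```

{"name": "drive_tool", "arguments": {"moves": [{"delta_pos": [0, 0, 0], "angular": [0, 0, 0], "grip": 0}, {"delta_pos": [0, 0, 0], "angular": [0, 0, 0], "grip": 0}]}}

```text
time_s: 4.85
ee_pos: [0.5054, -0.0657, 0.0556]
orientation: [-0.608, 1.484, 0.608]
ft_force: [0.1, 0.5, 1.0]
gripper_width: 0.015
```

```bash
python3 - <<'E'
from h import *
st=read_state(); p,d=capture("wrist"); cv2.imwrite("pics/w3.png",cv2.resize(p[150:300,180:390],None,fx=3,fy=3,interpolation=2)); print(st["gripper_width"])
E
```

```text
0.014977152242090546
```

View pics/w3.png

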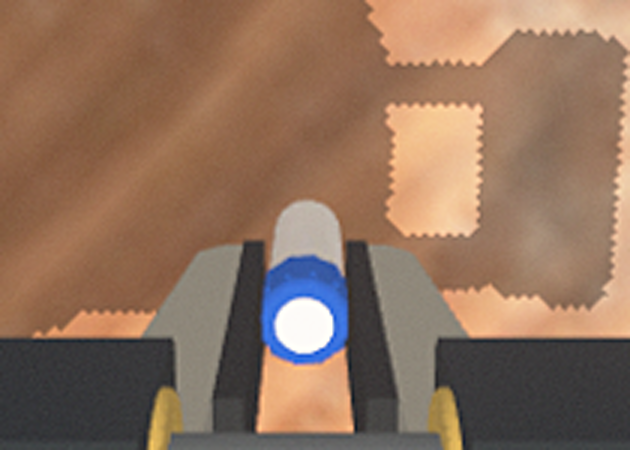

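```bash
python3 - <<'E'
from h import *
go((.528,-.2562,.14),np.radians(44.5))
E
```

```text
dpos_cm [ -8.4433 -15.1629 -11.7577] ang [ 0.0661  0.0012 -0.0004]
dpos_cm [ -8.4433 -15.1629 -11.7577] ang [-179.9339    0.0007    0.0019]
```

{"name": "drive_tool", "arguments": {"moves": [{"delta_pos": [-4.5, 0, 0], "angular": [0, 0, 0], "grip": 0}, {"delta_pos": [-8.4, -3, -2], "angular": [0, 0, 0], "grip": 0}, {"delta_pos": [-8.4, -7, -5], "angular": [0, 0, 0], "grip": 0}, {"delta_pos": [-8.4, -11, -8], "angular": [0, 0, 0], "grip": 0}, {"delta_pos": [-8.4, -15.2, -11.8], "angular": [0, 0, 0], "grip": 0}, {"delta_pos": [-8.4, -15.2, -11.8], "angular": [0, 0, 0], "grip": 0}, {"delta_pos": [-8.4, -15.2, -11.8], "angular": [0, 0, 0], "grip": 0}, {"delta_pos": [-8.4, -15.2, -11.8], "angular": [0, 0, 0], "grip": 0}]}}

```text
time_s: 5.7
ee_pos: [0.5273, -0.2557, 0.1391]
orientation: [-0.607, 1.485, 0.609]
ft_force: [0.2, -0.2, -0.1]
gripper_width: 0.0152
```

```bash
python3 - <<'E'
from h import *
st=read_state(); p,d=capture("wrist"); cv2.imwrite("pics/w4.png",cv2.resize(p[100:300,180:390],None,fx=3,fy=3,interpolation=2)); print(st["gripper_width"])
K,T=extr("wrist",st); np.savez("w4.npz",p=p,d=d,K=K,T=T)
print(st["ee_pos"],proj(K,T,st["ee_pos"]))
E
```

```text
0.015212950381643242
[ 0.5273 -0.2557  0.1391] [[283.1002 257.6034]]
```

View pics/w4.png

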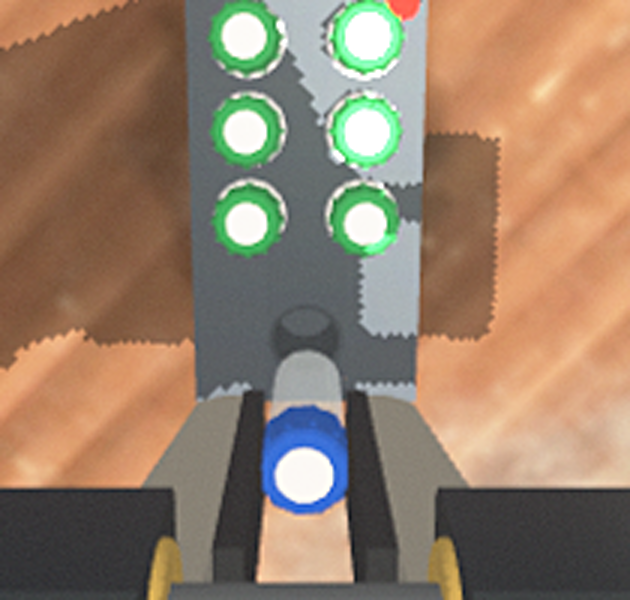

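```bash
python3 - <<'E'
from h import *
z=np.load("w4.npz"); p,K,T=z["p"],z["K"],z["T"]; st=read_state(); e=st["ee_pos"]
print("axis at .048",proj(K,T,[e[0],e[1],.048]), "foot",proj(K,T,[e[0],e[1],e[2]-.056]))
print("pocket from px",atz(K,T,(282,212.5),.048), "vial top px->",atz(K,T,(281.5,257.3),e[2]))
print("minus", (atz(K,T,(282,212.5),.048)-atz(K,T,(281.5,257.3),e[2])))
# model outline of pocket for overlay
g=cv2.cvtColor(p,cv2.COLOR_BGR2GRAY)
for v in range(196,222,2): print(v,g[v,266:300])
E
```

```text
axis at .048 [[282.9256 212.6013]] foot [[283.2087 225.5865]]
pocket from px [ 0.5269 -0.2557  0.048 ] vial top px-> [ 0.5266 -0.2561  0.1392]
minus [ 0.0003  0.0004 -0.0912]
196 [ 97  97  97  95  96 101  96  99  97 100  98  96  96  98  96  99  99  97
  95  98  97  99  98  96  99  98  97  97  97  99 101  97  94 108]
198 [ 99 101  99  96  95  96  95  97  95  93  99  94  96  94  98  96 100  97
  94  94  97  95  95  97  95  96  98  99  99  97 100  97  96  88]
200 [ 98  99 100  96  94  96  95  96  94  97  97  97  98  98  98  96  97 100
  98 101  96  94  96  98  99  97  98  97  97  97  99 100  95 119]
202 [97 95 98 93 94 97 95 95 96 97 91 92 87 83 78 81 84 83 84 87 89 92 96 95
 99 99 97 95 97 98 95 96 98 90]
204 [ 96  97  96  93  96  97  96  94  85  85  85  92  99  97  96  93  99  97
  98  95  93  89  84  89  93  95  95  94  95 100  99 102  94 120]
206 [ 96  97  98  96  98  91  83  78  96  93  95  95  93  97  94  94  96  97
  97  96  98 100  96  91  80  85  94  97  97  97 100  98  94 106]
208 [100  98  97  97  91  81  75  71  88  96 100  95  94  94  95  95  96  98
  96  98  98  95  94  80
[... 165 characters left out ...]
96  98  95  98  96]
212 [96 95 96 91 84 74 72 67 75 73 71 73 71 66 75 78 74 72 69 70 72 73 75 72
 68 68 73 86 89 98 97 94 99 99]
214 [ 97  96  91  86  84  76  67  70  73  73  72  74  72  73  70  70  73  73
  72  75  77  71  71  73  73  70  74  90  90  97  96 100  95  97]
216 [ 94  96  94  96  84  79  72  69  72  71  68  68  66  79  86  91 102  97
  84  72  63  70  71  68  71  70  78  91  93  96  93  97  96  94]
218 [ 95  96  93  93  94  86  77  66  66  73 115 150 174 171 169 167 167 168
 168 175 163 132 109  69  66  81  88  90  98  92  98  98  95  96]
220 [ 97  96  93  93  94  92  83  95 142 167 162 165 165 161 161 162 162 162
 164 162 164 163 168 169 130  94  88  92  96  96  94  96  92  97]
```

{"name": "drive_tool", "arguments": {"moves": [{"delta_pos": [2.5, 0, 0], "angular": [0, 0, 0], "grip": 0}, {"delta_pos": [3.4, 0, 0], "angular": [0, 0, 0], "grip": 0}, {"delta_pos": [3.8, 0, 0], "angular": [0, 0, 0], "grip": 0}, {"delta_pos": [4.1, 0, 0], "angular": [0, 0, 0], "grip": 0}, {"delta_pos": [4.4, 0, 0], "angular": [0, 0, 0], "grip": 0}, {"delta_pos": [4.4, 0, 0], "angular": [0, 0, 0], "grip": 0}]}}

```text
time_s: 6.35
ee_pos: [0.528, -0.2567, 0.0957]
orientation: [-0.608, 1.484, 0.608]
ft_force: [0.6, -0.1, 0.1]
gripper_width: 0.015
```

```bash
python3 - <<'E'
from h import *
st=read_state(); p,d=capture("wrist"); cv2.imwrite("pics/w5.png",cv2.resize(p[100:300,180:390],None,fx=3,fy=3,interpolation=2)); print(st["gripper_width"],st["torque"])
E
```

```text
0.01495423485994038 [ 0.005 -0.137 -0.001]
```

View pics/w5.png

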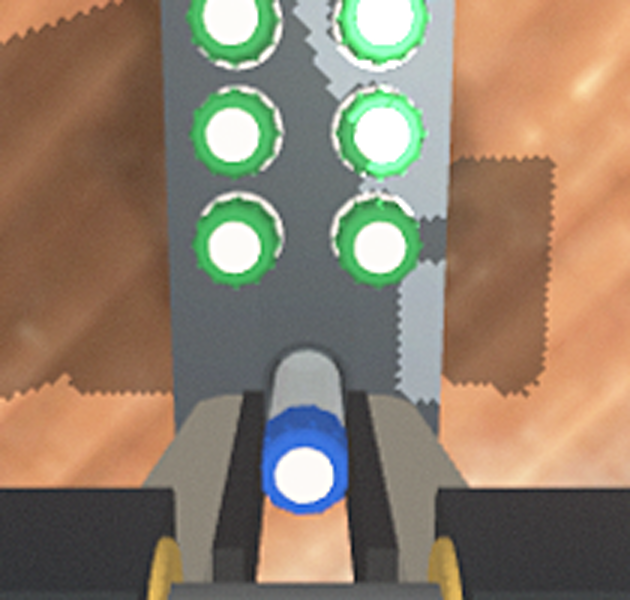

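{"name": "drive_tool", "arguments": {"moves": [{"delta_pos": [1, 0, 0], "angular": [0, 0, 0], "grip": 0}, {"delta_pos": [2, 0, 0], "angular": [0, 0, 0], "grip": 0}, {"delta_pos": [2.6, 0, 0], "angular": [0, 0, 0], "grip": 0}, {"delta_pos": [2.9, 0, 0], "angular": [0, 0, 0], "grip": 0}, {"delta_pos": [3.0, 0, 0], "angular": [0, 0, 0], "grip": 0}, {"delta_pos": [3.0, 0, 0], "angular": [0, 0, 0], "grip": 0}]}}

```text
time_s: 7.0
ee_pos: [0.5279, -0.2568, 0.0654]
orientation: [-0.608, 1.484, 0.608]
ft_force: [-0.0, 0.6, 0.2]
gripper_width: 0.0152
```

Now at the pocket depth with no contact force; open.

{"name": "drive_tool", "arguments": {"moves": [{"delta_pos": [0, 0, 0], "angular": [0, 0, 0], "grip": 0.3}, {"delta_pos": [0, 0, 0], "angular": [0, 0, 0], "grip": 0.5}, {"delta_pos": [0, 0, 0], "angular": [0, 0, 0], "grip": 0.7}, {"delta_pos": [0, 0, 0], "angular": [0, 0, 0], "grip": 0.7}, {"delta_pos": [-2, 0, 0], "angular": [0, 0, 0], "grip": 0.8}, {"delta_pos": [-4, 0, 0], "angular": [0, 0, 0], "grip": 1}, {"delta_pos": [-6, 2, 0], "angular": [0, 0, 0], "grip": 1}, {"delta_pos": [-7.5, 3.8, 0], "angular": [0, 0, 0], "grip": 1}, {"delta_pos": [-7.5, 3.8, 0], "angular": [0, 0, 0], "grip": 1}, {"delta_pos": [-7.5, 3.8, 0], "angular": [0, 0, 0], "grip": 1}]}}

```text
time_s: 8.0
ee_pos: [0.5017, -0.2299, 0.1408]
orientation: [-0.609, 1.483, 0.607]
ft_force: [0.0, -0.0, -1.1]
gripper_width: 0.0911
```

```bash
python3 - <<'E'
from h import *
st=read_state(); p,d=capture("wrist"); cv2.imwrite("pics/w6.png",p); K,T=extr("wrist",st); np.savez("w6.npz",p=p,d=d,K=K,T=T); C=cloud(K,T,d)
print(st["ee_pos"])
c=atz(K,T,(281,240),.05); 
hsv=cv2.cvtColor(p,cv2.COLOR_BGR2HSV)
b=((hsv[...,0]>100)&(hsv[...,0]<130)&(hsv[...,1]>120)).astype(np.uint8)
n,l,s,cc=cv2.connectedComponentsWithStats(b)
for i in range(1,n):
    if s[i][4]>60: print(s[i],cc[i],np.median(C[l==i],axis=0),C[l==i][:,2].max())
m=(abs(C[...,2]-.047)<.004)&(abs(C[...,0]-.5)<.09)&(abs(C[...,1]+.23)<.09); P=C[m]
print(cv2.minAreaRect(P[:,:2].astype(np.float32)))
E
```

```text
[ 0.5017 -0.2299  0.1408]
[272 248  21  25 286] [281.9685 258.4266] [ 0.5249 -0.2539  0.0618] 0.064398540550929
((0.5012738108634949, -0.22995653748512268), (0.06020807847380638, 0.1104259341955185), 44.49436950683594)
```

View pics/w6.png

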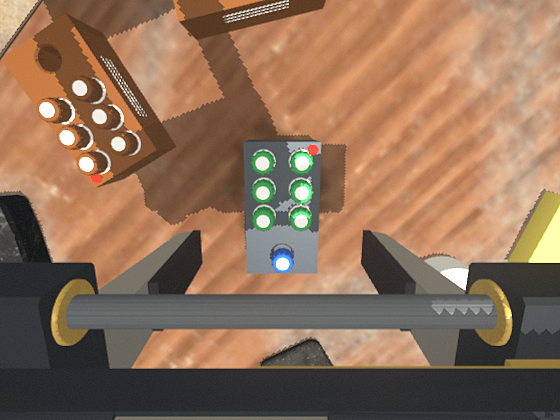

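The blue cap sits at (282,258) with its top at 64 mm, so it is fully down. Now gripping the block.

{"name": "drive_tool", "arguments": {"moves": [{"delta_pos": [4, 0, 0], "angular": [0, 0, 0], "grip": 1}, {"delta_pos": [8, 0, 0], "angular": [0, 0, 0], "grip": 1}, {"delta_pos": [10.7, 0, 0], "angular": [0, 0, 0], "grip": 1}, {"delta_pos": [10.7, 0, 0], "angular": [0, 0, 0], "grip": 1}, {"delta_pos": [10.7, 0, 0], "angular": [0, 0, 0], "grip": 0.8}, {"delta_pos": [10.7, 0, 0], "angular": [0, 0, 0], "grip": 0.6}, {"delta_pos": [10.7, 0, 0], "angular": [0, 0, 0], "grip": 0.3}, {"delta_pos": [10.7, 0, 0], "angular": [0, 0, 0], "grip": 0}, {"delta_pos": [10.7, 0, 0], "angular": [0, 0, 0], "grip": 0}, {"delta_pos": [10.7, 0, 0], "angular": [0, 0, 0], "grip": 0}]}}

```text
time_s: 9.05
ee_pos: [0.502, -0.23, 0.0347]
orientation: [-0.609, 1.483, 0.607]
ft_force: [-1.2, 1.0, 7.4]
gripper_width: 0.0597
```

{"name": "drive_tool", "arguments": {"moves": [{"delta_pos": [0, 0, 0], "angular": [0, 0, 0], "grip": 0}, {"delta_pos": [-3, 0, 0], "angular": [0, 0, 0], "grip": 0}, {"delta_pos": [-7, 0, 0], "angular": [0, 0, 0], "grip": 0}, {"delta_pos": [-11, 0, 0], "angular": [0, 0, 0], "grip": 0}, {"delta_pos": [-14, 0, 0], "angular": [0, 0, 0], "grip": 0}, {"delta_pos": [-14, 0, 0], "angular": [0, 0, 0], "grip": 0}]}}

```text
time_s: 9.65
ee_pos: [0.5033, -0.2306, 0.1775]
orientation: [-0.612, 1.479, 0.604]
ft_force: [-0.9, 0.7, -4.1]
gripper_width: 0.0597
```

```bash
python3 - <<'E'
from h import *
go((.53,-.01,.20),np.radians(6))
E
```

```text
dpos_cm [-2.2974 13.8337 17.389 ] ang [38.5687  0.2595  0.3095]
dpos_cm [-2.2974 13.8337 17.389 ] ang [-141.4304   -0.3971    0.3329]
```

{"name": "drive_tool", "arguments": {"moves": [{"delta_pos": [-2.3, 3.5, 4.2], "angular": [8, 0, 0], "grip": 0}, {"delta_pos": [-2.3, 7, 8.5], "angular": [16, 0, 0], "grip": 0}, {"delta_pos": [-2.3, 10.5, 13], "angular": [24, 0, 0], "grip": 0}, {"delta_pos": [-2.3, 13.8, 17.4], "angular": [32, 0, 0], "grip": 0}, {"delta_pos": [-2.3, 13.8, 17.4], "angular": [38.6, 0, 0], "grip": 0}, {"delta_pos": [-2.3, 13.8, 17.4], "angular": [38.6, 0, 0], "grip": 0}, {"delta_pos": [-2.3, 13.8, 17.4], "angular": [38.6, 0, 0], "grip": 0}, {"delta_pos": [-2.3, 13.8, 17.4], "angular": [38.6, 0, 0], "grip": 0}, {"delta_pos": [-2.3, 13.8, 17.4], "angular": [38.6, 0, 0], "grip": 0}]}}

```text
time_s: 10.55
ee_pos: [0.5279, -0.0103, 0.1959]
orientation: [-0.082, 1.57, 0.081]
ft_force: [0.3, 0.1, -3.7]
gripper_width: 0.0595
```

```bash
python3 - <<'E'
from h import *
st=read_state(); p,d=capture("wrist"); cv2.imwrite("pics/w7.png",p); K,T=extr("wrist",st); np.savez("w7.npz",p=p,d=d,K=K,T=T,e=st["ee_pos"],o=st["orientation"])
print(st["ee_pos"],st["orientation"],st["joint_pos"],st["torque"])
E
```

```text
[ 0.5279 -0.0103  0.1959] [-0.0816  1.5704  0.0814] [-0.0222  0.2395  1.8721 -0.0003  1.0311 -0.1258] [-0.0569 -0.0851 -0.0541]
```

View pics/w7.png

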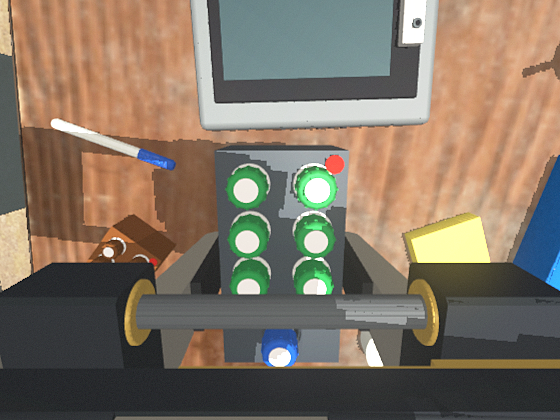

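{"name": "drive_tool", "arguments": {"moves": [{"delta_pos": [-1.5, 4, 0], "angular": [0, 0, 0], "grip": 0}, {"delta_pos": [-3, 9, 0], "angular": [0, 0, 0], "grip": 0}, {"delta_pos": [-3, 10, 0], "angular": [0, 0, 0], "grip": 0}, {"delta_pos": [-3, 10, 0], "angular": [0, 0, 0], "grip": 0}, {"delta_pos": [-3, 10, 0], "angular": [0, 0, 0], "grip": 0}]}}

```text
time_s: 11.1
ee_pos: [0.5178, 0.0893, 0.2262]
orientation: [-0.083, 1.57, 0.082]
ft_force: [-0.5, -0.2, -4.0]
gripper_width: 0.0596
```

```bash
python3 - <<'E'
from h import *
st=read_state(); p,d=capture("wrist"); cv2.imwrite("pics/w8.png",p); K,T=extr("wrist",st); np.savez("w8.npz",p=p,d=d,K=K,T=T,e=st["ee_pos"],o=st["orientation"])
print(st["ee_pos"],st["orientation"])
for m in mark_of("wrist","datum"): print(m)
E
```

```text
[0.5178 0.0893 0.2262] [-0.0826  1.5698  0.0816]
```

View pics/w8.png

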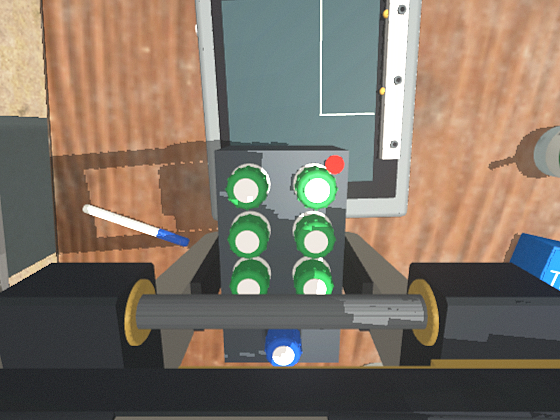

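{"name": "drive_tool", "arguments": {"moves": [{"delta_pos": [-1, 4, 0], "angular": [0, 0, 0], "grip": 0}, {"delta_pos": [-2, 7, 0], "angular": [0, 0, 0], "grip": 0}, {"delta_pos": [-2, 8, 0], "angular": [0, 0, 0], "grip": 0}, {"delta_pos": [-2, 8, 0], "angular": [0, 0, 0], "grip": 0}, {"delta_pos": [-2, 8, 0], "angular": [0, 0, 0], "grip": 0}, {"delta_pos": [-2, 8, 0], "angular": [0, 0, 0], "grip": 0}]}}

```text
time_s: 11.8
ee_pos: [0.5095, 0.1683, 0.2459]
orientation: [-0.082, 1.57, 0.08]
ft_force: [0.7, -0.1, -4.0]
gripper_width: 0.0596
```

```bash
python3 - <<'E'
from h import *
st=read_state(); p,d=capture("wrist"); cv2.imwrite("pics/w9.png",p); K,T=extr("wrist",st); np.savez("w9.npz",p=p,d=d,K=K,T=T,e=st["ee_pos"],o=st["orientation"])
print(st["ee_pos"],st["orientation"])
for m in mark_of("wrist","datum"): print(m)
cv2.imwrite("pics/w9c.png",cv2.resize(p[0:200,200:450],None,fx=3,fy=3,interpolation=2))
E
```

```text
[0.5095 0.1683 0.2459] [-0.0816  1.5704  0.0803]
{'point': [373.3, 79.2], 'confidence': 0.69}
```

View pics/w9c.png

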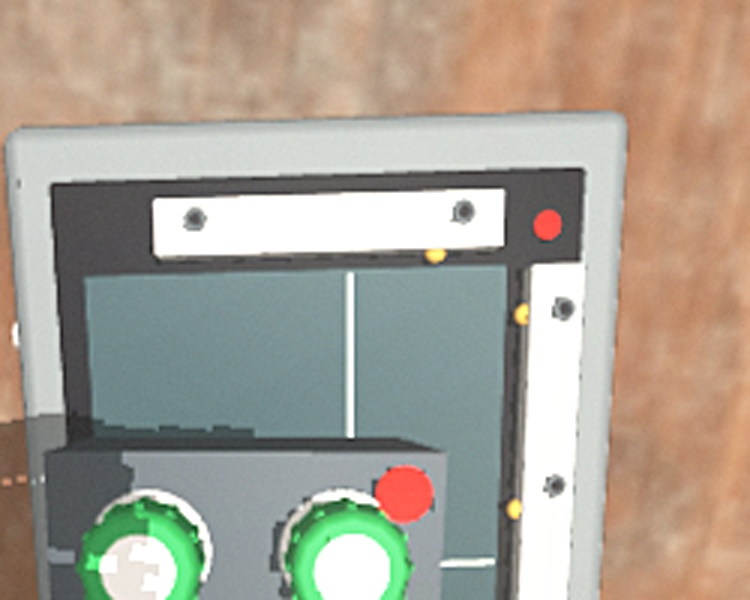

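```bash
cat > fence.py <<'E'
from h import *
def edge_pts(g,horiz,fixed,lo,hi,thr=None,rising=True):
    # subpixel crossing of strongest gradient along scan
    out=[]
    for f in fixed:
        line=(g[lo:hi,f] if horiz else g[f,lo:hi]).astype(float)
        gr=np.diff(cv2.GaussianBlur(line.reshape(-1,1),(1,3),0.7).ravel()); gr=gr if rising else -gr
        k=int(np.argmax(gr)); 
        if gr[k]<25 or k<1 or k>len(gr)-2: continue
        a,b,c=gr[k-1],gr[k],gr[k+1]; s=0.5*(a-c)/(a-2*b+c+1e-9)
        pos=lo+k+.5+s; out.append((f,pos) if horiz else (pos,f))
    return np.array(out)
def linefit(P):
    for _ in range(4):
        c=P.mean(0); u,s,vt=np.linalg.svd(P-c); r=(P-c)@vt[1]; P=P[abs(r)<max(2*r.std(),1e-4)]
    return P.mean(0),vt[0],r.std(),len(P)
E
python3 - <<'E'
from fence import *
z=np.load("w9.npz"); p,d,K,T=[z[k] for k in "pdKT"]; g=cv2.cvtColor(p,cv2.COLOR_BGR2GRAY)
C=cloud(K,T,d); print("glass z",np.median(C[95:130,240:300,2]),"fence z",np.median(C[70:80,270:340,2]),np.median(C[110:150,380:385,2]))
side=edge_pts(g,True,list(range(256,336))+list(range(352,366)),76,92,rising=False)
rear=edge_pts(g,False,range(94,198),362,385,rising=True)
W=lambda P,h:np.array([atz(K,T,q,h)[:2] for q in P])
cs,ds,es,ns=linefit(W(side,.06)); cr,dr,er,nr=linefit(W(rear,.06))
print("side",cs,np.degrees(np.arctan(ds[1]/ds[0])),es,ns)
print("rear",cr,np.degrees(np.arctan(-dr[0]/dr[1])),er,nr)
A=np.stack([ds,-dr],1); t=np.linalg.solve(A,cr-cs); print("datum",cs+ds*t[0])
# white lines on the glass at z .048
wv=edge_pts(g,False,range(95,143),308,325,rising=True); c,dd,e,n=linefit(W(wv,.048)); print("white v",c,np.degrees(np.arctan(-dd[0]/dd[1])),e,n)
print("px side",side[::12].tolist(),"rear",rear[::15].tolist())
E
```

```text
glass z 0.04672759412699459 fence z 0.058742965762792365 0.05872466677128502
side [0.5199 0.279 ] 7.368792467229779 0.00017393158143191534 92
rear [0.6018 0.2243] 7.436731917103401 7.785142161768629e-05 79
datum [0.5935 0.2885]
white v [0.537  0.2468] 7.36446186149785 1.7454012021643435e-05 48
px side [[256.0, 85.08804599607372], [268.0, 84.57405748481068], [280.0, 84.60358309013806], [292.0, 84.11589357168855], [304.0, 83.54526063254373], [316.0, 83.5260643568958], [328.0, 82.90514179725555], [356.0, 82.44914455118105]] rear [[376.50545747386167, 94.0], [375.96038918392907, 109.0], [375.33447406150975, 124.0], [374.67018402109335, 139.0], [374.4699762171562, 154.0], [368.8135668071082, 169.0], [372.7469372153368, 184.0]]
```

```bash
python3 - <<'E'
from h import *
go((.5604,.2167,.12),np.radians(7.4))
E
```

```text
dpos_cm [12.6162  4.2648  5.5489] ang [-1.5035 -0.0376  0.0219]
dpos_cm [12.6162  4.2648  5.5489] ang [178.4965   0.0341   0.0586]
```

{"name": "drive_tool", "arguments": {"moves": [{"delta_pos": [3, 2, 2.7], "angular": [-1.5, 0, 0], "grip": 0}, {"delta_pos": [6, 4.3, 5.5], "angular": [-1.5, 0, 0], "grip": 0}, {"delta_pos": [10, 4.3, 5.5], "angular": [-1.5, 0, 0], "grip": 0}, {"delta_pos": [12.6, 4.3, 5.5], "angular": [-1.5, 0, 0], "grip": 0}, {"delta_pos": [12.6, 4.3, 5.5], "angular": [-1.5, 0, 0], "grip": 0}, {"delta_pos": [12.6, 4.3, 5.5], "angular": [-1.5, 0, 0], "grip": 0}, {"delta_pos": [12.6, 4.3, 5.5], "angular": [-1.5, 0, 0], "grip": 0}]}}

```text
time_s: 12.6
ee_pos: [0.5612, 0.2184, 0.1225]
orientation: [-0.101, 1.566, 0.103]
ft_force: [-0.0, -0.0, -4.3]
gripper_width: 0.0596
```

```bash
python3 - <<'E'
from fence import *
st=read_state(); p,d=capture("wrist"); cv2.imwrite("pics/w10.png",p); K,T=extr("wrist",st); np.savez("w10.npz",p=p,d=d,K=K,T=T,e=st["ee_pos"],o=st["orientation"])
print(st["ee_pos"]); A=R.from_rotvec(st["orientation"]).as_matrix(); print(np.degrees(np.arctan2(A[1,2],A[0,2])),A[:,0])
C=cloud(K,T,d); ztop=st["ee_pos"][2]-.0347+.048
m=(abs(C[...,2]-ztop)<.005)&(abs(C[...,0]-.56)<.1)&(abs(C[...,1]-.217)<.1); m[:60]=0; q=C[m]; print(np.median(q[:,2]),ztop,cv2.minAreaRect(q[:,:2].astype(np.float32)))
E
```

```text
[0.5612 0.2184 0.1225]
7.4392837126351505 [ 0.0028  0.0011 -1.    ]
0.13460243005805678 0.13584251104878858 ((0.5604013800621033, 0.21834494173526764), (0.08891577273607254, 0.11073800176382065), 7.456768035888672)
```

View pics/w10.png

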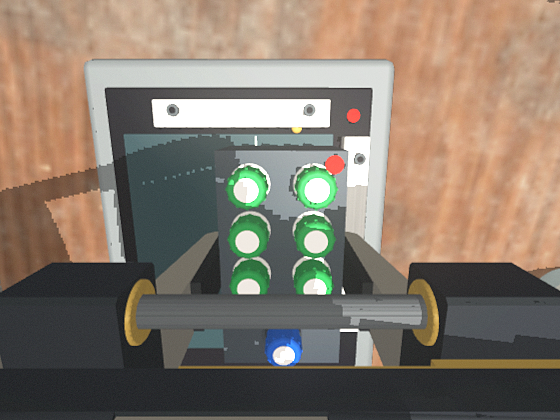

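{"name": "drive_tool", "arguments": {"moves": [{"delta_pos": [2, 0, 0], "angular": [0, 0, 0], "grip": 0}, {"delta_pos": [3, 0, 0], "angular": [0, 0, 0], "grip": 0}, {"delta_pos": [3.5, 0, 0], "angular": [0, 0, 0], "grip": 0}, {"delta_pos": [3.8, 0, 0], "angular": [0, 0, 0], "grip": 0}, {"delta_pos": [3.9, 0, 0], "angular": [0, 0, 0], "grip": 0}, {"delta_pos": [3.9, 0, 0], "angular": [0, 0, 0], "grip": 0}]}}

```text
time_s: 13.25
ee_pos: [0.5605, 0.2185, 0.0827]
orientation: [-0.102, 1.567, 0.103]
ft_force: [-1.3, -1.2, 3.5]
gripper_width: 0.0598
```

{"name": "drive_tool", "arguments": {"moves": [{"delta_pos": [-0.03, 0.2, 0.2], "angular": [0, 0, 0], "grip": 0}, {"delta_pos": [-0.03, 0.4, 0.4], "angular": [0, 0, 0], "grip": 0}, {"delta_pos": [-0.03, 0.55, 0.6], "angular": [0, 0, 0], "grip": 0}, {"delta_pos": [-0.03, 0.6, 0.6], "angular": [0, 0, 0], "grip": 0}, {"delta_pos": [-0.03, 0.6, 0.6], "angular": [0, 0, 0], "grip": 0}]}}

```text
time_s: 13.75
ee_pos: [0.5661, 0.2254, 0.0827]
orientation: [-0.102, 1.567, 0.103]
ft_force: [-0.0, -0.9, 6.0]
gripper_width: 0.0597
```

```bash
cat > chk.py <<'E'
from fence import *
import sys
st=read_state(); p,d=capture("wrist"); K,T=extr("wrist",st)
A=R.from_rotvec(st["orientation"]).as_matrix(); e=st["ee_pos"]; r=np.radians(7.4)
L=np.array([[np.cos(r),np.sin(r)],[-np.sin(r),np.cos(r)]])
print("t",st["time_s"],e,"yaw",np.degrees(np.arctan2(A[1,2],A[0,2])),"tool x",A[:,0],"w",st["gripper_width"])
print("local to target mm",L@(e[:2]-[.5708,.2301])*1e3,"F local",L@st["ft_force"][:2],st["ft_force"][2],"M",st["torque"])
cv2.imwrite(f"pics/{sys.argv[1]}.png",cv2.resize(p[60:260,150:420],None,fx=2.9,fy=2.9,interpolation=2))
E
python3 chk.py w11
```

```text
t 13.75 [0.5661 0.2254 0.0827] yaw 7.482320647191995 tool x [ 0.0018  0.0005 -1.    ] w 0.05968121866221568
local to target mm [-5.2578 -4.0391] F local [-0.1601 -0.9142] 5.961117868985227 M [-0.2906  0.2403  0.0875]
```

View pics/w11.png

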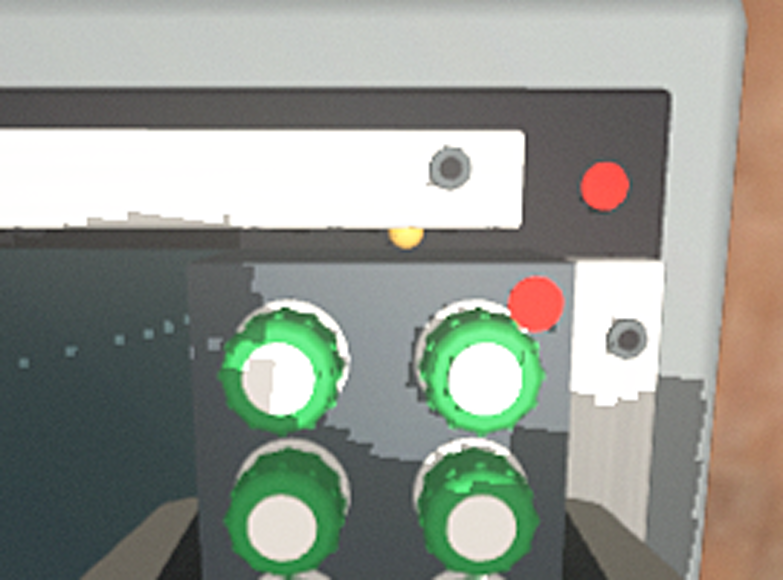

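{"name": "drive_tool", "arguments": {"moves": [{"delta_pos": [-0.05, 0.1, 0.15], "angular": [0, 0, 0], "grip": 0}, {"delta_pos": [-0.05, 0.2, 0.3], "angular": [0, 0, 0], "grip": 0}, {"delta_pos": [-0.05, 0.3, 0.4], "angular": [0, 0, 0], "grip": 0}, {"delta_pos": [-0.05, 0.3, 0.4], "angular": [0, 0, 0], "grip": 0}, {"delta_pos": [-0.05, 0.3, 0.4], "angular": [0, 0, 0], "grip": 0}]}}

```text
time_s: 14.3
ee_pos: [0.569, 0.2286, 0.0827]
orientation: [-0.102, 1.568, 0.102]
ft_force: [-1.2, -2.4, 4.9]
gripper_width: 0.0598
```

```bash
python3 chk.py w12
```

```text
t 14.3 [0.569  0.2286 0.0827] yaw 7.466622963904457 tool x [ 0.0003  0.     -1.    ] w 0.05982955815828749
local to target mm [-2.0261 -1.2837] F local [-1.4884 -2.2628] 4.860370071723949 M [-0.4204  0.3474  0.0253]
```

View pics/w12.png

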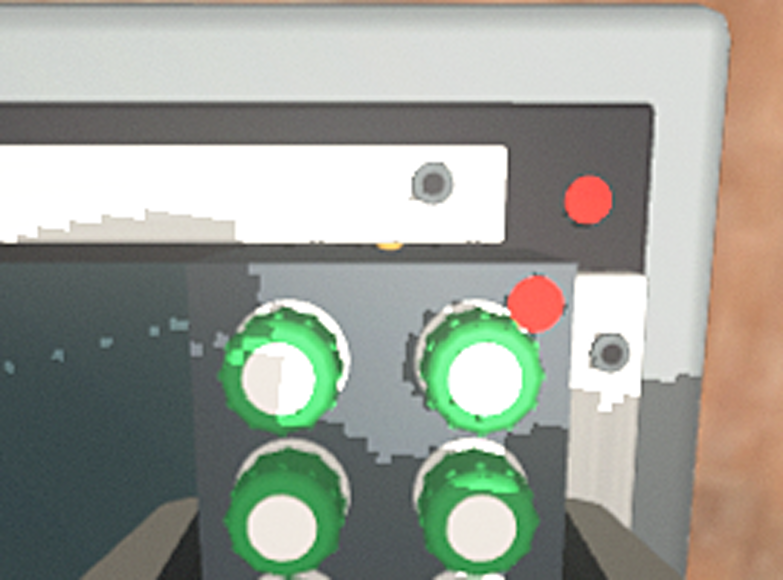

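{"name": "drive_tool", "arguments": {"moves": [{"delta_pos": [-0.03, 0.1, 0.1], "angular": [0, 0, 0], "grip": 0}, {"delta_pos": [-0.03, 0.15, 0.2], "angular": [0, 0, 0], "grip": 0}, {"delta_pos": [-0.03, 0.15, 0.2], "angular": [0, 0, 0], "grip": 0}, {"delta_pos": [-0.03, 0.15, 0.2], "angular": [0, 0, 0], "grip": 0}]}}

```text
time_s: 14.75
ee_pos: [0.5703, 0.2302, 0.0827]
orientation: [-0.102, 1.569, 0.102]
ft_force: [-3.0, -2.4, 5.5]
gripper_width: 0.0596
```

```bash
python3 chk.py w13
```

```text
t 14.75 [0.5703 0.2302 0.0827] yaw 7.466328349336343 tool x [-0.0004 -0.0001 -1.    ] w 0.059553870990126316
local to target mm [-0.4558  0.1975] F local [-3.3231 -2.008 ] 5.470741584560982 M [-0.4476  0.3756 -0.0301]
```

{"name": "drive_tool", "arguments": {"moves": [{"delta_pos": [-0.04, 0.1, 0.1], "angular": [0, 0, 0], "grip": 0}, {"delta_pos": [-0.04, 0.15, 0.15], "angular": [0, 0, 0], "grip": 0}, {"delta_pos": [-0.04, 0.15, 0.15], "angular": [0, 0, 0], "grip": 0}, {"delta_pos": [-0.04, 0.15, 0.15], "angular": [0, 0, 0], "grip": 0}]}}

```text
time_s: 15.2
ee_pos: [0.5707, 0.2304, 0.0827]
orientation: [-0.105, 1.571, 0.101]
ft_force: [-4.6, -9.6, 7.7]
gripper_width: 0.0596
```

```bash
python3 chk.py w14
```

```text
t 15.2 [0.5707 0.2304 0.0827] yaw 7.49809178520961 tool x [-0.0025 -0.0026 -1.    ] w 0.05958609604231335
local to target mm [-0.1108  0.2926] F local [-5.7883 -8.9654] 7.748046422400205 M [-1.5616  0.7027  0.167 ]
```

View pics/w14.png

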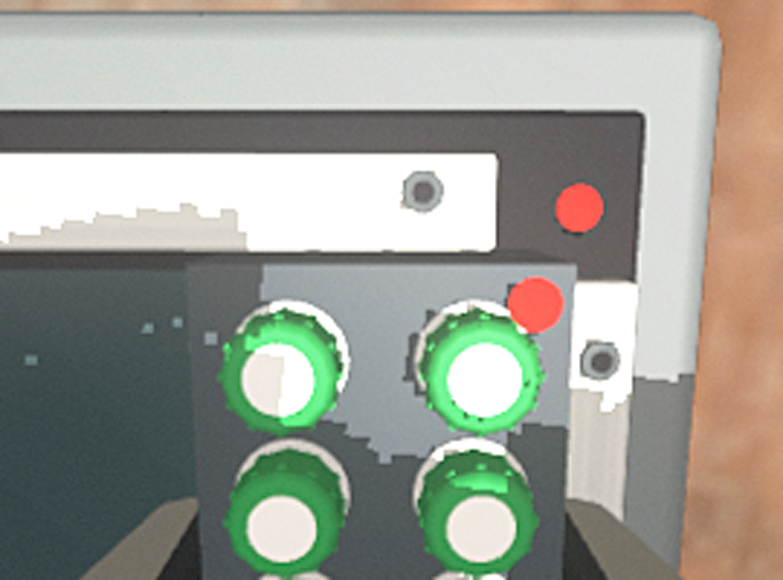

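{"name": "drive_tool", "arguments": {"moves": [{"delta_pos": [-0.02, 0, 0.05], "angular": [0, 0, 0], "grip": 0}, {"delta_pos": [-0.02, 0, 0.1], "angular": [0, 0, 0], "grip": 0}, {"delta_pos": [-0.02, 0, 0.1], "angular": [0, 0, 0], "grip": 0}, {"delta_pos": [-0.02, 0, 0.1], "angular": [0, 0, 0], "grip": 0}]}}

```text
time_s: 15.65
ee_pos: [0.5715, 0.2305, 0.0828]
orientation: [-0.105, 1.571, 0.101]
ft_force: [-4.5, -9.2, 6.1]
gripper_width: 0.0597
```

```bash
python3 chk.py w15
```

```text
t 15.65 [0.5715 0.2305 0.0828] yaw 7.49251261025687 tool x [-0.0028 -0.0026 -1.    ] w 0.059740326550210485
local to target mm [0.7824 0.297 ] F local [-5.6448 -8.5666] 6.125735252918242 M [-1.4245  0.7568  0.1268]
```

Rear still moving (+0.9 mm) without added force, so there is no hard rear contact yet; I'll push on.

{"name": "drive_tool", "arguments": {"moves": [{"delta_pos": [-0.02, 0, 0.1], "angular": [0, 0, 0], "grip": 0}, {"delta_pos": [-0.02, 0, 0.15], "angular": [0, 0, 0], "grip": 0}, {"delta_pos": [-0.02, 0, 0.15], "angular": [0, 0, 0], "grip": 0}, {"delta_pos": [-0.02, 0, 0.15], "angular": [0, 0, 0], "grip": 0}]}}

```text
time_s: 16.1
ee_pos: [0.5724, 0.2306, 0.0828]
orientation: [-0.105, 1.573, 0.101]
ft_force: [-7.5, -8.6, 5.6]
gripper_width: 0.0596
```

```bash
python3 chk.py w16
```

```text
t 16.1 [0.5724 0.2306 0.0828] yaw 7.479963640017593 tool x [-0.004  -0.0028 -1.    ] w 0.059584184974308084
local to target mm [1.6773 0.2836] F local [-8.5322 -7.5412] 5.628554555359229 M [-1.5165  1.0488  0.0185]
```

View pics/w16.png

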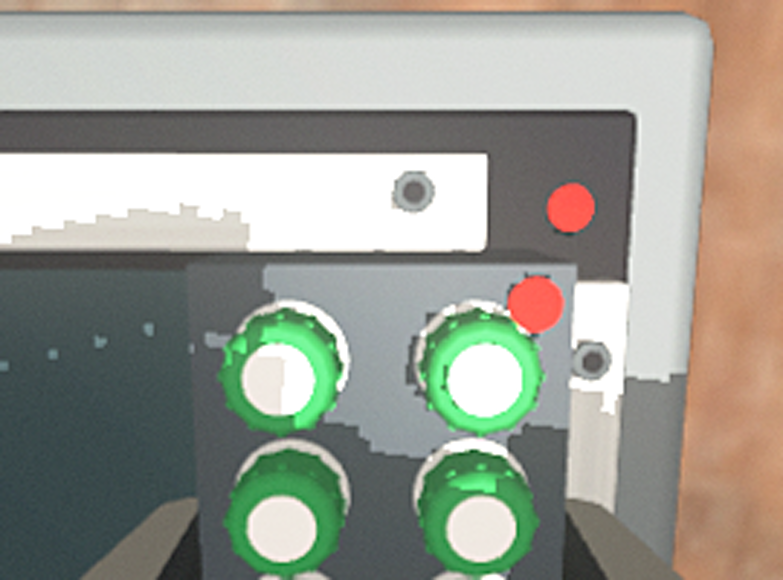

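{"name": "drive_tool", "arguments": {"moves": [{"delta_pos": [-0.02, 0, 0.05], "angular": [0, 0, 0], "grip": 0}, {"delta_pos": [-0.02, 0, 0.1], "angular": [0, 0, 0], "grip": 0}, {"delta_pos": [-0.02, 0, 0.1], "angular": [0, 0, 0], "grip": 0}, {"delta_pos": [-0.02, 0, 0.1], "angular": [0, 0, 0], "grip": 0}]}}

```text
time_s: 16.55
ee_pos: [0.5725, 0.2306, 0.0828]
orientation: [-0.105, 1.574, 0.1]
ft_force: [-10.0, -9.5, 7.7]
gripper_width: 0.0595
```

```bash
python3 chk.py w17
```

```text
t 16.55 [0.5725 0.2306 0.0828] yaw 7.473503580187319 tool x [-0.0058 -0.0032 -1.    ] w 0.05948973548850005
local to target mm [1.715  0.2753] F local [-11.1172  -8.1627] 7.73026923405026 M [-1.4433  1.5725 -0.026 ]
```

```bash
python3 - <<'E'
from fence import *
st=read_state(); p,d=capture("wrist"); cv2.imwrite("pics/w18.png",p); K,T=extr("wrist",st); C=cloud(K,T,d); g=cv2.cvtColor(p,cv2.COLOR_BGR2GRAY)
ps,ds=capture("side"); cv2.imwrite("pics/s18.png",cv2.resize(ps[200:340,150:330],None,fx=4,fy=4,interpolation=2))
# plane of block top
e=st["ee_pos"]; m=np.zeros(g.shape,bool); m[152:300,222:344]=1; m&=abs(C[...,2]-.096)<.004
q=C[m]; A=np.c_[q[:,:2],np.ones(len(q))]; s=np.linalg.lstsq(A,q[:,2],rcond=None)[0]; print("top tilt deg",np.degrees(s[:2]),"z",np.median(q[:,2]),len(q))
W=lambda P,h:np.array([atz(K,T,x,h)[:2] for x in P])
be=edge_pts(g,False,range(158,230),335,356,rising=True); c,dd,er,n=linefit(W(be,.096)); print("block +x edge",c,np.degrees(np.arctan(-dd[0]/dd[1])),er,n)
fs=edge_pts(g,True,range(200,310),138,152,rising=False); c2,d2,er,n=linefit(W(fs,.06)); print("side fence",c2,np.degrees(np.arctan(d2[1]/d2[0])),er,n)
hsv=cv2.cvtColor(p,cv2.COLOR_BGR2HSV); b=((hsv[...,0]>100)&(hsv[...,0]<130)&(hsv[...,1]>120)&(np.arange(420)[:,None]>320)&(np.arange(560)[None]<330)&(np.arange(560)[None]>240)); print("blue cap z",C[b].max(0),np.median(C[b],axis=0))
E
```

```text
top tilt deg [-0.1608 -0.1532] z 0.094955603065905 9615
block +x edge [0.5962 0.27  ] 8.125754415213859 7.312323584143424e-05 47
side fence [0.5485 0.2835] 7.007610905066069 8.815416226877361e-05 95
blue cap z [0.5853 0.2952 0.2375] [0.5755 0.1989 0.1093]
```

View pics/w18.png

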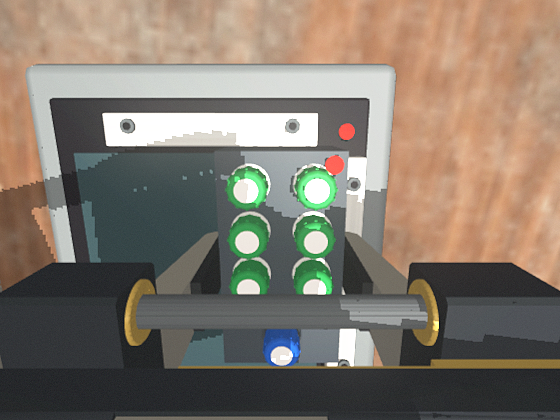

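View pics/s18.png

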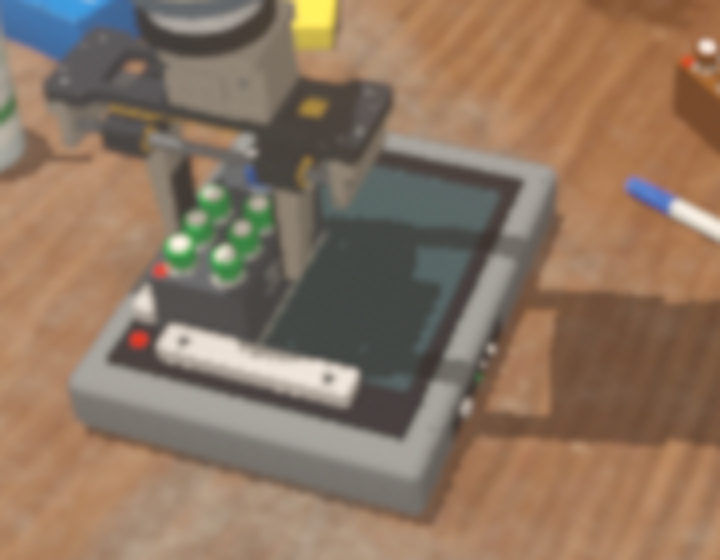

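{"name": "drive_tool", "arguments": {"moves": [{"delta_pos": [0, 0, 0], "angular": [0.3, 0, 0], "grip": 0}, {"delta_pos": [0, 0, 0], "angular": [0.6, 0, 0], "grip": 0}, {"delta_pos": [0, 0, 0], "angular": [0.6, 0, 0], "grip": 0}, {"delta_pos": [0, 0, 0], "angular": [0.6, 0, 0], "grip": 0}]}}

```text
time_s: 17.1
ee_pos: [0.5724, 0.2306, 0.0828]
orientation: [-0.098, 1.575, 0.093]
ft_force: [-8.3, -7.8, 8.1]
gripper_width: 0.0599
```

```bash
python3 chk.py w19; python3 - <<'E'
from fence import *
W=lambda K,T,P,h:np.array([atz(K,T,x,h)[:2] for x in P])
for f in ("w9","w10"):
    z=np.load(f+".npz"); p,K,T=z["p"],z["K"],z["T"]; g=cv2.cvtColor(p,cv2.COLOR_BGR2GRAY); A=R.from_rotvec(z["o"]).as_matrix()
    h=z["e"][2]-.0347+.048
    for rng in ((335,356,True),(335,356,False),(208,228,False)):
        be=edge_pts(g,False,range(158,230),rng[0],rng[1],rising=rng[2])
        if len(be)<10: continue
        c,dd,er,n=linefit(W(K,T,be,h)); print(f,rng,"edge",np.degrees(np.arctan(-dd[0]/dd[1])),"jaw",np.degrees(np.arctan2(A[1,2],A[0,2])),er,n)
z=np.load("w10.npz"); g=cv2.cvtColor(z["p"],cv2.COLOR_BGR2GRAY)
fs=edge_pts(g,True,range(160,325),118,140,rising=False); c2,d2,er,n=linefit(W(z["K"],z["T"],fs,.06)); print("w10 side fence",c2,np.degrees(np.arctan(d2[1]/d2[0])),er,n)
E
```

```text
t 17.1 [0.5724 0.2306 0.0828] yaw 6.960319904797623 tool x [-0.0058 -0.0036 -1.    ] w 0.05992009224426998
local to target mm [1.6384 0.32  ] F local [-9.2857 -6.6951] 8.148560665090194 M [-1.448   1.6043  0.7126]
w10 (335, 356, True) edge 8.04398251442358 jaw 7.4392837126351505 4.755060210008778e-05 49
w10 (335, 356, False) edge -8.76938272665855 jaw 7.4392837126351505 0.000255535792408131 10
w10 side fence [0.5232 0.2799] 7.50601363749349 3.808649470958754e-05 133
```

{"name": "drive_tool", "arguments": {"moves": [{"delta_pos": [0, 0, 0], "angular": [-0.3, 0, 0], "grip": 0}, {"delta_pos": [0, 0, 0], "angular": [-0.4, 0, 0], "grip": 0}, {"delta_pos": [0, 0, 0], "angular": [-0.4, 0, 0], "grip": 0}, {"delta_pos": [0, 0, 0], "angular": [-0.4, 0, 0], "grip": 0}]}}

```text
time_s: 17.55
ee_pos: [0.5725, 0.2307, 0.0828]
orientation: [-0.102, 1.574, 0.098]
ft_force: [-9.7, -8.0, 8.2]
gripper_width: 0.0596
```

```bash
python3 chk.py w20
```

```text
t 17.55 [0.5725 0.2307 0.0828] yaw 7.287820994980882 tool x [-0.0058 -0.0032 -1.    ] w 0.05963391473657533
local to target mm [1.7265 0.3519] F local [-10.6082  -6.719 ] 8.175270904071066 M [-1.4179  1.5844  0.0684]
```

{"name": "drive_tool", "arguments": {"moves": [{"delta_pos": [0, 0, 0], "angular": [0.1, 0, 0], "grip": 0}, {"delta_pos": [0, 0, 0], "angular": [0.1, 0, 0], "grip": 0}, {"delta_pos": [0, 0, 0], "angular": [0.1, 0, 0], "grip": 0}, {"delta_pos": [0, 0, 0], "angular": [0.1, 0, 0], "grip": 0}, {"delta_pos": [0, 0, 0], "angular": [0.1, 0, 0], "grip": 0}, {"delta_pos": [0, 0, 0], "angular": [0.1, 0, 0], "grip": 0}]}}

```text
time_s: 18.2
ee_pos: [0.5725, 0.2307, 0.0828]
orientation: [-0.101, 1.574, 0.097]
ft_force: [-9.5, -9.2, 8.4]
gripper_width: 0.0597
```

```bash
python3 chk.py w21; python3 - <<'E'
from h import *
p,d=capture("top"); K,T=extr("top")
for l in ("note_block","label_roll","phone"):
    print(l,[ [round(x) for x in m["point"]] for m in mark_of("top",l)[:2]])
cv2.imwrite("pics/t21.png",p)
E
```

```text
t 18.2 [0.5725 0.2307 0.0828] yaw 7.213306533528124 tool x [-0.0057 -0.0033 -1.    ] w 0.05971487478931976
local to target mm [1.7386 0.3639] F local [-10.6357  -7.858 ] 8.358521273000438 M [-1.4076  1.5838  0.297 ]
note_block [[289, 147]]
label_roll [[329, 166]]
phone [[391, 163]]
```

View pics/w21.png

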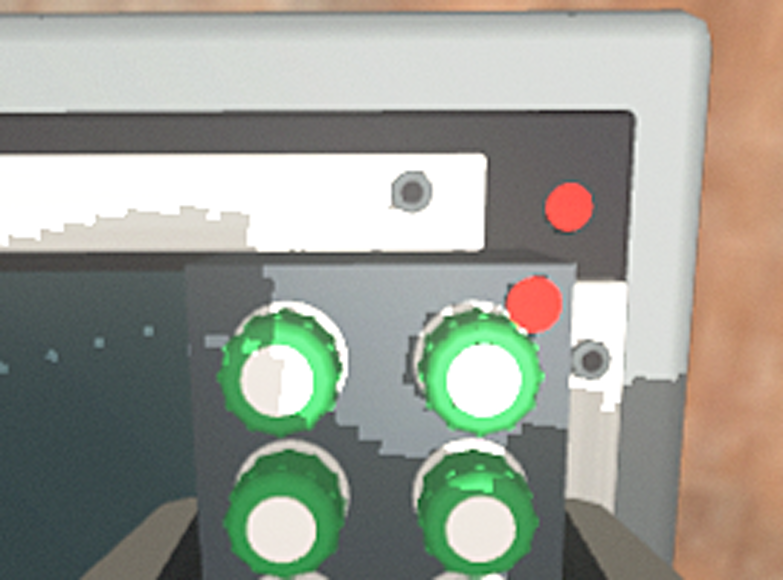

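View pics/t21.png

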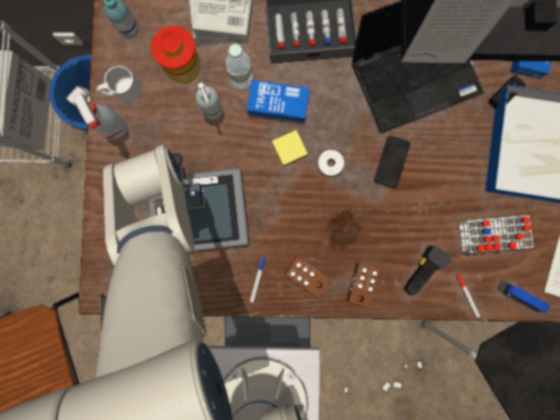

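```bash
python3 -c "
from cell import *
print(close_job()); print(read_state()['time_s'])"
```

```text
the job is handed in; nothing more can be done
None
the job is handed in; nothing more can be done
```

The control vial is in the block's free pocket. The block sits on the reader's glass, held pressed into the datum corner, and I handed the job in at about 18 s. No verdict was reported.

Last checks:
- **Vial:** after I let go, its cap top stood about 64 mm above the desk, level with the green caps, as it should when fully down. I did not measure it again with the block on the glass.
- **Pressing:** just before handing in, the wrist read about 10.6 N towards the rear fence and 7.9 N towards the side fence. That is well above the springs and friction. The block had stopped moving, and pushing further only raised the force.
- **Flat and square:** the block's top was level within about 0.2°. The gripper's yaw was 7.2°, against 7.4° measured for the fences. Turning it clockwise met stiff resistance, as if the block were flush.
- **Other objects:** the note block, label roll and phone showed no movement in the top camera.

Two readings disagreed:
- The block stopped about 1.7 mm further towards the rear fence than the corner I had measured. That is within the camera's calibration error.
- One reading of the block's edge gave about 1° off the fence. I put that down to shading, because the same offset showed before contact and the turning test disagreed with it.

I did not see the two rear pins go in. That they are pushed in is inferred from the contact forces and the turning test. The side pin disappeared from the wrist view as the block closed on the side fence.

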